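# Index the drilling jig and bolt it

## Task

Turn the toothed wheel of the drilling jig counter-clockwise (seen from above), by its black pegs, until the orange sprung pawl has clicked in behind the red tooth, and let go so that the pawl holds it there. Then slide the lock bolt fully home towards the wheel and swing its red-knobbed handle down into the keeper notch. Leave the tools and other loose things lying where they are.

Things in the scene. Friction and masses are not known exactly. Their poses are not given: they have to be found in the camera images.
- jig: Indexing jig screwed to the bench: wooden plate 280 mm (jig x) by 420 mm (jig y), 18 mm thick, jig x -140 to 140, jig y -255 to 165. Origin at bench level straight under the wheel's axis; z up. It is turned about z, differently in each run. 'Left' is jig +y, 'right' jig -y.
- bridge_mid (a point): Middle of the top of the dark steel bar that crosses over the wheel along jig x: jig y -12 to 12, heights 120 to 138 mm, on posts (22 by 30 mm) at jig x -117 and 117; a brass bush on it rises to 152 mm. Pegs pass under it, a finger does not: a peg is pushed within the left half or the right half, then pushing must be taken up on another peg.
- wheel_axis (a point): Point on the vertical axis of the aluminium ratchet wheel at its top face, 52 mm above the bench. The wheel is 174 mm across its 16 teeth (pitch 0.3927 rad); a turned wooden blank, radius 26 mm, stands on its middle up to 78 mm. A return spring pulls it clockwise with about 0.1 N m; pushing a peg takes about 2 to 6 N.
- wheel (a joint): Angle of the wheel (rad), grows counter-clockwise from above. Starts held at a tooth, three to seven clicks before the red one. Rests on the pawl at multiples of 0.3927; at the red tooth it reads 3.14 (+-0.03). Let go between teeth it springs back to the last tooth passed. It cannot go back past the pawl: a tooth too far (about 3.55 or more) is lost unless the pawl is pushed outwards. Stop at 4.3.
- pawl (a joint): Angle of the orange pawl (rad): 0 = dropped fully in behind a tooth, about 0.19 = riding over a tooth's crest. Its spring (about 1 N at the tip) presses it inwards.
- pawl_tip (a point): Middle of the rounded tip (radius 4 mm) of the orange pawl, 44 mm above the bench, on the left (jig +y) side of the wheel, 80 mm from the wheel's axis when dropped in.
- red_tooth (a point): Outer corner of the steep rear face of the red tooth (87 mm from the wheel's axis, 44 mm above the bench; a red patch on the wheel's top face marks it as well). When the pawl holds the red tooth, this point stands about 8 mm from point pawl_tip.
- peg0 (a point): Centre of the top of a black upright peg on the wheel: round, 16 mm across, 55 mm from the wheel's axis, rising from the wheel's top face (52 mm) to 89 mm above the bench. Four pegs, a quarter turn apart.
- peg1 (a point): Top of the second peg, a quarter turn counter-clockwise of peg0.
- peg2 (a point): Top of the third peg.
- peg3 (a point): Top of the fourth peg.
- bolt (a joint): Travel of the steel lock bolt (m): 0 = drawn, 0.045 = fully home against its stop, its nose between two teeth. Slides along jig +y (towards the wheel) on the right of the wheel; friction about 2 N plus a little drag. The nose goes home only while the wheel is held at a tooth, not between teeth.
- bolt_handle (a joint): Angle of the bolt's handle (rad): 0 = upright, 1.57 = lying level towards jig +x in the keeper notch. It turns stiffly (0.06 N m) about the bolt's axis and stays where it is left. Until the bolt is within about 3 mm of home a green wall holds the handle up.
- bolt_knob (a point): Centre of the red ball knob (20 mm across) on the bolt's handle, a 10 mm thick steel stem; 55 mm from the bolt's axis, which runs along jig y at jig x -6.5 mm, 44 mm above the bench. Upright, the knob's centre is 99 mm above the bench, at jig y -184.5 mm with the bolt drawn and -139.5 mm with it home.
- keeper (a point): Middle of the keeper notch on the bolt's axis (jig x -6.5, y -139.5 mm, 44 mm above the bench): a 16 mm wide gap in the green wall on the jig +x side. The green walls stand 9 to 17 mm to both sides of the bolt's axis, tops 62 mm above the bench, jig y -235 to -112.
- mallet: Loose: wooden mallet with black head, 260 mm, lying on the bench.
- gouge: Loose: turning gouge with wooden handle, 240 mm, lying on the bench.
- brush: Loose: bench brush, 200 mm, lying on the bench.
- glue: Loose: yellow glue bottle, 60 mm across, 160 mm high, standing.
- billet: Loose: wooden billet 160 by 55 by 55 mm.
- wax_tin: Loose: blue round tin, 48 mm across, 35 mm high, standing on the jig's plate about jig (-105, -200) mm.
- wedge_block: Loose: dark wooden block 35 by 60 by 30 mm high on the jig's plate about jig (112, -190) mm.

How it is judged:
By the outcome, as a careful person would: the job done as asked, in the order asked, and still so for the second after the job is handed in, with the robot touching nothing.
It also fails if it takes over 61 s, if anything falls off the work surface, if the arm or the gripper's body presses on something with over 40 N, if the wrist force passes 120 N, or if a joint passes its speed limit or range.

## Robot

A 6-joint arm with a two-finger parallel gripper is mounted at the origin on the work surface. World frame = base frame: x ahead of the robot, y to its left, z up, the work surface at z = 0. Lengths are in m, angles in rad, forces in N, time in s.
With the tool pointing down it reaches from about 0.25 to 0.775 m from the base axis. Payload 4 kg.
Tool frame: the origin (TCP) lies at the very end of the fingers, on their centre line; the grasp point (between the pads) lies 19 mm behind it; z points along the fingers, y is the line along which they close (so a half turn about z gives the same grasp; the last joint's range is limited). The gripper opens to 94 mm and grips with 3 to 60 N. Pads are 16 mm wide; open, the fingers measure 119 mm over their backs; the gripper's body (75 mm by 177 mm) begins 78 mm behind the grasp point.
Start: joints at [-1.422, 0.087, 1.371, -0, 1.684, -0.103], TCP at [0.137, -0.533, 0.206] pointing down, gripper open.
Joint ranges: [-3.1, 3.1], [-0.76, 2.03], [0.27, 2.55], [-1.08, 4.22], [0.17, 2.65], [-2.57, 2.57]. Speed limits (rad/s): [2.79, 2.79, 3.14, 3.14, 3.14, 3.14].

## Interface

Orientations are given as [roll, pitch, yaw] about the fixed x, y, z axes, in that order (R = Rz(yaw) Ry(pitch) Rx(roll)).
In Python, from bench import robot, vision gives the robot as it stands.
- The arm moves only by the shell command python3 -m crank 'ROWS'. ROWS is JSON, a list of rows, each a list of 3 entries, a list of its own where there are three numbers: the closure, from 0 (fully open) to 1 (shut), then the shift along the tool's x, y, z in m, then the turn, a rotation vector about the tool's x, y, z in degrees. A call has 1 to 8 rows; each row shifts and turns the commanded pose from where the row before left it, along the tool's axes as they then stand; what a row does not reach is not made up. A row lasts 1/10 s, in which the tool goes at most 50 mm and 8.59 degrees, less where a joint would pass 70% of its speed; a pose out of reach is approached as far as the arm can. A call with a gripper value outside its range is refused whole. The fingers move at their own pace and stop on an object; the grip force is fixed at half the most. Time passes only in rows, so rows that do not move let the fingers close. It gives the time, the measured TCP pose, the force, the opening and the grip force at its end, in the units of the state.
- robot.get_obs(): the state, without advancing time (a new reading comes with each control period).
- vision.snapshot(name): name is "side" or "top" or "wrist"; returns a dict with "color" (384x512x3 uint8, red, green, blue), "z_map" (384x512 float32, m along the optical axis (not along the pixel's ray), 0 where there is no reading), "fx", "fy", "cx", "cy" (pixels), "R" (3x3) and "t" (3): a world point X has camera coordinates R X + t. Camera axes: x right, y down, z forward; pixel columns grow to the right and rows downward; lengths in m; the calibration is good to about 2 mm. A picture is of the moment at which its call begins.
- robot.close_job(): hands the job in; it is judged then, once.
The state is a dict: "time": time; "joint_positions": joint angles; "qvel": joint speeds; "joint_torque": joint torques, N m; "tool_pos": TCP position; "ee_rot": TCP orientation; "wrist_force": force on the tool from outside, world axes, zero at the start; "wrist_torque": the same for the moment, N m; "width": finger opening in m; "finger_force": force on a finger pad.
Only numpy, scipy, OpenCV 4.12 (cv2) and the standard library are available. Lean on these libraries where they do the work, as an engineer would, in place of code of your own. Each camera call takes 0.05 s, during which the arm holds its last target. There are 200 camera calls.

## Working session

There is one attempt and no reset: what is moved stays moved. The work goes in short steps, Python scripts to look and compute and a shell command to move; the robot and the scene stay as the last step left them, time stands still between calls to the robot, and variables do not carry over. Pictures are saved under pics/ and viewed, at most 10 in all, crops included, and the job is handed in when it is done.

```bash
mkdir -p pics; cat > h.py <<'E'
import numpy as np, cv2
from bench import robot, vision
def pts(s):
    z=s['z_map'];v,u=np.mgrid[:z.shape[0],:z.shape[1]]
    P=np.stack([(u-s['cx'])/s['fx']*z,(v-s['cy'])/s['fy']*z,z],-1)
    return (P-s['t'])@np.asarray(s['R'])
def ray(s,u,v,h):
    d=np.array([(u-s['cx'])/s['fx'],(v-s['cy'])/s['fy'],1.])@np.asarray(s['R'])
    c=-np.asarray(s['R']).T@np.asarray(s['t'])
    return c+d*(h-c[2])/d[2]
def proj(s,X):
    p=np.asarray(s['R'])@X+s['t'];return s['fx']*p[0]/p[2]+s['cx'],s['fy']*p[1]/p[2]+s['cy']
E
python3 - <<'E'
from h import *
for n in('top','side'):
    s=vision.snapshot(n);np.save(n+'.npy',s,allow_pickle=True)
    cv2.imwrite(f'pics/{n}0.png',cv2.resize(s['color'][:,:,::-1],(800,600)))
    print(n,s['fx'],-np.asarray(s['R']).T@s['t'],np.round(s['R'],2).tolist())
print(robot.get_obs())
E
```

```text
top 397.5466133207324 [ 0.39859754 -0.01159578  1.4310471 ] [[0.01, -1.0, 0.02], [-0.99, -0.02, -0.13], [0.13, -0.01, -0.99]]
side 441.4216399770584 [-0.00276831  0.63197736  0.99558146] [[-0.73, -0.69, 0.01], [-0.5, 0.51, -0.7], [0.48, -0.51, -0.71]]
{'time': 0.1, 'joint_positions': array([-1.42211644e+00,  8.78918107e-02,  1.37209941e+00, -5.73713388e-05,
        1.68361601e+00, -1.03113720e-01]), 'qvel': array([ 0.00088567,  0.00013068, -0.00279949, -0.0007753 , -0.00025035,
       -0.00055338]), 'joint_torque': array([ 1.81412750e-03, -3.41253841e+01, -3.03300798e+01,  7.19826878e-02,
        3.04357661e-02, -9.92527430e-05]), 'tool_pos': array([ 0.13692164, -0.53216497,  0.20441726]), 'ee_rot': array([-3.13958290e+00, -1.50646290e-04,  2.51787059e-01]), 'wrist_force': array([ 0.22035572,  0.45766487, -0.20701573]), 'wrist_torque': array([ 0.02267717, -0.01738026,  0.03363106]), 'finger_force': 0.0, 'width': 0.09388657583271902}
```

View pics/top0.png

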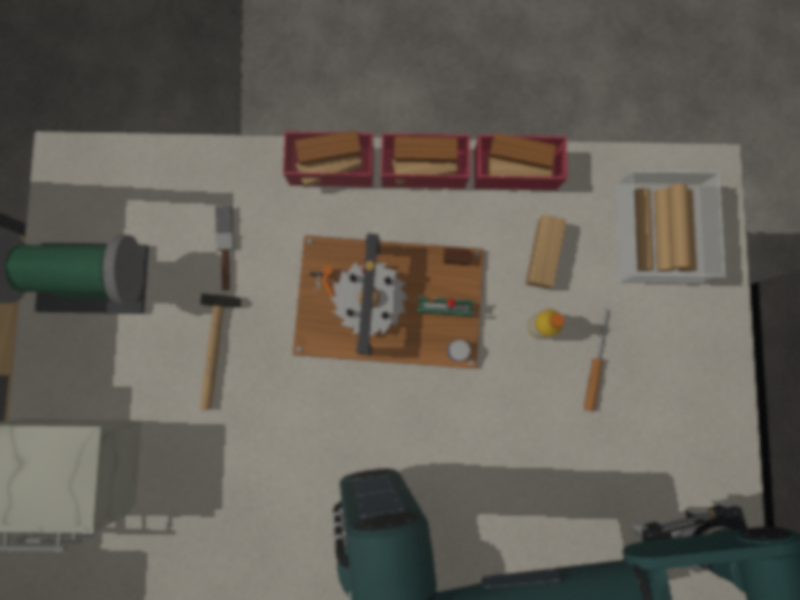

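View pics/side0.png

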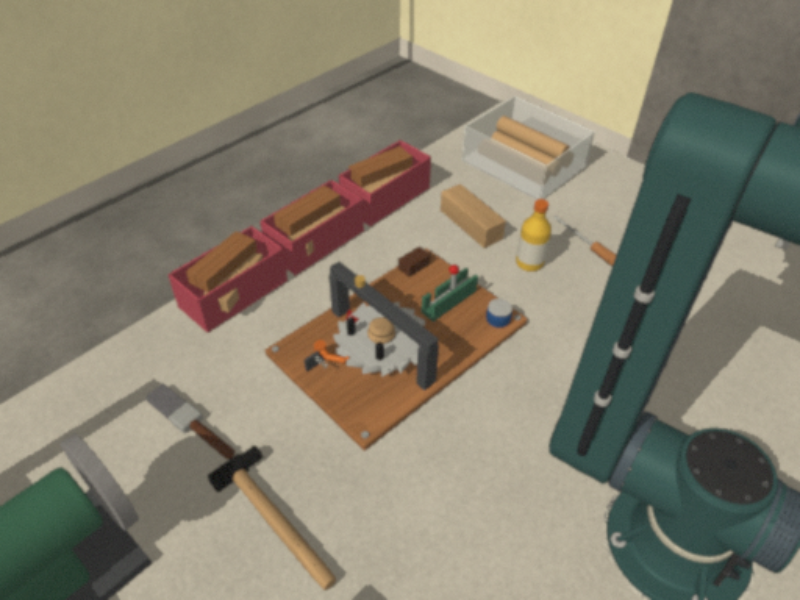

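The top view shows the jig with the wheel at about (368,298) of 800x600, pawl on the left at (328,283), bolt handle at (452,303), so jig x is roughly world x. The side view shows the same, with the red patch near (352,318).

```bash
cat > m.py <<'E'
from h import *
s=vision.snapshot('top');c=s['color'];hsv=cv2.cvtColor(c,cv2.COLOR_RGB2HSV)
P=pts(s)
roi=np.zeros(c.shape[:2],bool);roi[145:242,180:318]=1
m=(hsv[...,1]>100)&(hsv[...,0]<18)&roi&(abs(P[...,2]-.018)<.012)
m=cv2.morphologyEx(m.astype(np.uint8),cv2.MORPH_OPEN,np.ones((3,3)))
v,u=np.nonzero(m)
W=np.array([ray(s,a,b,.018)[:2] for a,b in zip(u,v)])
(cx,cy),(w,h),a=cv2.minAreaRect((W*1000).astype(np.float32))
print('rect',cx,cy,w,h,a)
yaw=np.deg2rad(a); 
if w>h: yaw+=np.pi/2
yaw=(yaw+np.pi/2)%np.pi-np.pi/2
# jig centre at jig (0,-45)
R=np.array([[np.cos(yaw),-np.sin(yaw)],[np.sin(yaw),np.cos(yaw)]])
o=np.array([cx,cy])/1000-R@[0,-.045]
print('yaw',yaw,'origin',o)
# bridge check
b=roi&(abs(P[...,2]-.132)<.012)&(hsv[...,1]<90)
Q=P[b][:,:2];(bx,by),(bw,bh),ba=cv2.minAreaRect((Q*1000).astype(np.float32));print('bridge',bx,by,bw,bh,ba,Q.mean(0))
red=roi&((hsv[...,0]>172)|(hsv[...,0]<6))&(hsv[...,1]>150)&(hsv[...,2]>60)
n,l,st,ce=cv2.connectedComponentsWithStats(red.astype(np.uint8))
J=lambda p:R.T@(p[:2]-o)
for i in range(1,n):
    if st[i,4]>2:
        z=np.median(P[l==i][:,2]);print('red',ce[i],st[i,4],z,J(ray(s,*ce[i],z)))
dk=roi&(c.max(2)<60)&(abs(P[...,2]-.085)<.02)
n,l,st,ce=cv2.connectedComponentsWithStats(dk.astype(np.uint8))
for i in range(1,n):
    if st[i,4]>4:
        j=J(ray(s,*ce[i],.089));print('dark',ce[i],st[i,4],j,np.hypot(*j),np.degrees(np.arctan2(j[1],j[0])))
cr=c[140:245,175:325,::-1]
cv2.imwrite('pics/crop.png',cv2.resize(cr,None,fx=5,fy=5,interpolation=cv2.INTER_CUBIC))
E
python3 m.py
```

```text
rect 573.700439453125 -3.8511810302734375 414.7779541015625 273.53466796875 86.47434997558594
yaw -0.06153420119904407 origin [0.57646773 0.04106365]
bridge 577.8973388671875 40.019691467285156 29.176111221313477 254.8031463623047 86.34295654296875 [0.57264085 0.04074068]
red [288.6 193.4] 15 0.10641672899369192 [-0.00411966 -0.17925503]
dark [225.83333333 177.83333333] 6 [0.0351022  0.03663578] 0.050738004470797494 46.224652299356016
dark [248.         179.28571429] 7 [ 0.03594152 -0.03918933] 0.05317515044648869 -47.47528515738065
dark [223.83333333 199.83333333] 6 [-0.04063944  0.03697396] 0.05494212859214225 137.7039207759129
dark [246.  201.5] 6 [-0.04056801 -0.03834526] 0.05582223525499142 -136.61342620238813
```

View pics/crop.png

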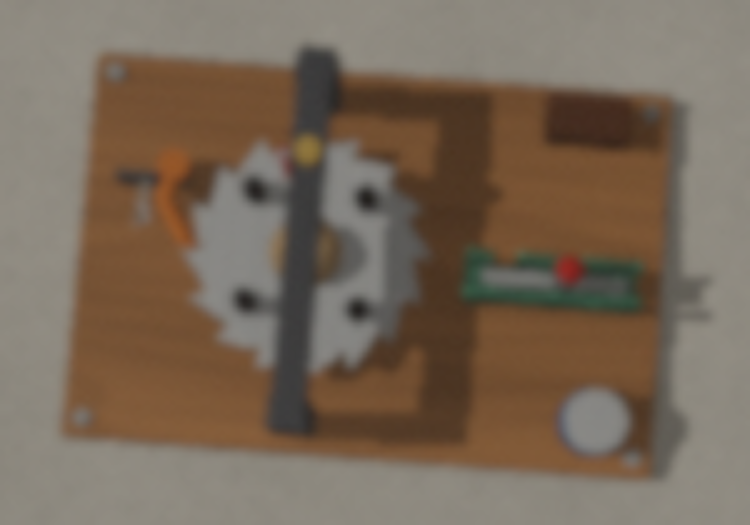

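The crop shows pegs at about ±45° and ±135°. The red patch is at (290,160), just left of the bridge and partly hidden by it. The pawl tip is at (192,243) and the bolt is drawn. Next I'll work out the clicks needed and the hover move.

```bash
cat >> h.py <<'E'
YAW=-0.0625;O=np.array([.574,.0404])
RJ=np.array([[np.cos(YAW),-np.sin(YAW)],[np.sin(YAW),np.cos(YAW)]])
J=lambda p:RJ.T@(np.asarray(p)[:2]-O)
Wd=lambda j:RJ@np.asarray(j)+O
from scipy.spatial.transform import Rotation as Ro
def to(j,z,jigdeg=None):
    "tool-frame shift (mm) to jig point j (mm), and turn about tool z to bring tool x to jig angle"
    o=robot.get_obs();R=Ro.from_euler('xyz',o['ee_rot'])
    d=np.r_[Wd(np.array(j)/1000),z]-o['tool_pos']
    print('shift mm',np.round(R.inv().apply(d)*1000,1),'now jig',np.round(J(o['tool_pos'])*1000,1),'z',o['tool_pos'][2].round(4),'x-axis jig deg',np.degrees(o['ee_rot'][2]-YAW).round(1),'rpy',o['ee_rot'].round(3),'t',o['time'],'F',o['wrist_force'].round(1))
    if jigdeg is not None: print('turn z',-((jigdeg-np.degrees(o['ee_rot'][2]-YAW)+180)%360-180))
def ang(s,u,v,h):
    j=J(ray(s,u,v,h));return (j*1000).round(1),np.hypot(*j).round(4),np.degrees(np.arctan2(j[1],j[0])).round(1)
E
python3 - <<'E'
from h import *
s=np.load('top.npy',allow_pickle=True).item()
f=lambda x,y:(175+x/5,140+y/5)
print('red',ang(s,*f(290,160),.052),'tip',ang(s,*f(192,243),.048))
to((48,24),.30,135)
E
```

```text
red (array([65.9, 16.9]), np.float64(0.0681), np.float64(14.4)) tip (array([ 2.4, 80.7]), np.float64(0.0807), np.float64(88.3))
shift mm [ 619.  -453.8  -94.5] now jig [-400.4 -598.8] z 0.2046 x-axis jig deg 18.0 rpy [-3.14  -0.     0.252] t 0.15 F [ 0.   0.2 -0.2]
turn z -116.99194379032474
```

```bash
python3 -m crank '[[1,[0,0,-47],[0,0,0]],[1,[0,0,-47],[0,0,0]],[1,[38,-28,0],[0,0,0]],[1,[38,-28,0],[0,0,0]],[1,[38,-28,0],[0,0,0]],[1,[38,-28,0],[0,0,0]],[1,[38,-28,0],[0,0,0]],[1,[38,-28,0],[0,0,0]]]'
python3 -m crank '[[1,[38,-28,0],[0,0,0]],[1,[38,-28,0],[0,0,0]],[1,[38,-28,0],[0,0,0]],[1,[38,-28,0],[0,0,0]],[1,[38,-28,0],[0,0,0]],[1,[38,-28,0],[0,0,0]],[1,[38,-28,0],[0,0,0]],[1,[38,-28,0],[0,0,0]]]'
python3 -c "
from h import *
to((48,24),.30,135)"
```

```text
time: 0.95
tool_pos: [0.3273, -0.2983, 0.3053]
ee_rot: [3.141, -0.0, 0.251]
wrist_force: [0.9, -0.7, -0.1]
width: 0.0332
finger_force: 0.0
time: 1.75
tool_pos: [0.5802, 0.0118, 0.3051]
ee_rot: [3.141, 0.0, 0.252]
wrist_force: [0.2, 0.0, 0.8]
width: 0.0002
finger_force: 0.0
shift mm [ 54.2 -37.2   5. ] now jig [  8.  -28.1] z 0.3051 x-axis jig deg 18.0 rpy [3.141 0.    0.252] t 1.75 F [0.2 0.  0.8]
turn z -116.97536970644114
```

```bash
python3 -m crank '[[1,[27,-19,0],[0,0,0]],[1,[27,-18,0],[0,0,0]],[1,[0,0,0],[0,0,-8.5]],[1,[0,0,0],[0,0,-8.5]],[1,[0,0,0],[0,0,-8.5]],[1,[0,0,0],[0,0,-8.5]],[1,[0,0,0],[0,0,-8.5]],[1,[0,0,0],[0,0,-8.5]]]'
python3 -m crank '[[1,[0,0,0],[0,0,-8.5]],[1,[0,0,0],[0,0,-8.5]],[1,[0,0,0],[0,0,-8.5]],[1,[0,0,0],[0,0,-8.5]],[1,[0,0,0],[0,0,-8.5]],[1,[0,0,0],[0,0,-8.5]],[1,[0,0,0],[0,0,-8.5]],[1,[0,0,0],[0,0,-6.5]]]'
python3 - <<'E'
from h import *
to((48,24),.30,135)
s=vision.snapshot('wrist');np.save('w.npy',s,allow_pickle=True)
cv2.imwrite('pics/w1.png',cv2.resize(s['color'][:,:,::-1],(800,600)))
E
```

```text
time: 2.55
tool_pos: [0.6451, 0.0852, 0.3047]
ee_rot: [-3.14, 0.001, 1.148]
wrist_force: [-0.3, 0.3, -0.2]
width: 0.0005
finger_force: 0.0
time: 3.35
tool_pos: [0.6451, 0.0852, 0.3048]
ee_rot: [-3.141, -0.001, 2.299]
wrist_force: [0.1, 0.5, -1.0]
width: 0.0002
finger_force: 0.0
shift mm [ -3.4 -32.    4.8] now jig [68.1 49.1] z 0.3048 x-axis jig deg 135.3 rpy [-3.141e+00 -1.000e-03  2.299e+00] t 3.35 F [ 0.1  0.5 -1. ]
turn z 0.30733051537274036
```

View pics/w1.png

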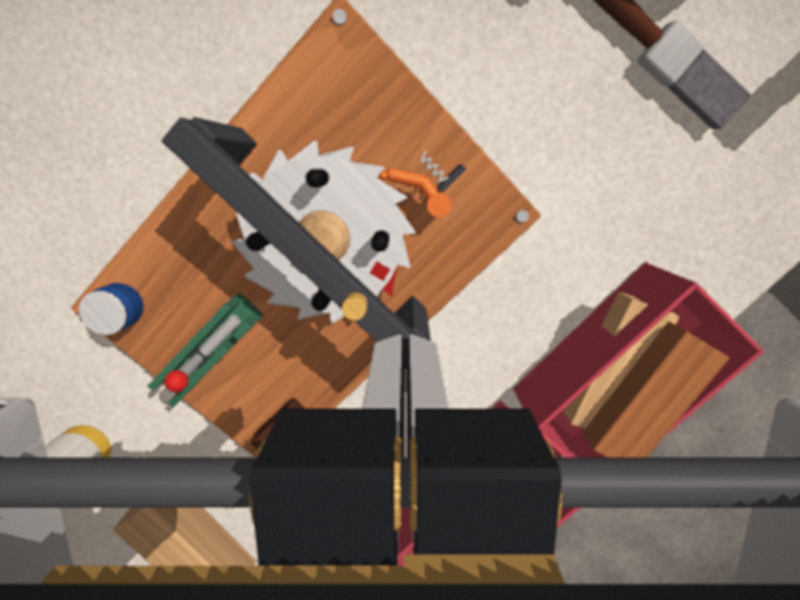

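The wrist view is clear: the red patch is at (380,271), its corner at about (391,291), the pawl tip at (385,174), and the pegs at (380,238), (317,175), (257,240) and (320,299).

```bash
python3 - <<'E'
from h import *
s=np.load('w.npy',allow_pickle=True).item()
for n,u,v,h in [('patch',380,271,.052),('corner',391,291,.044),('tip',385,174,.048),('p',381,237,.089),('p',317,173,.089),('p',257,238,.089),('p',320,298,.089),('knob',178,380,.1),('bush',355,301,.152),('bolt',0,0,.044)]:
    print(n,ang(s,u*.64,v*.64,h))
E
```

```text
patch (array([66.8, 18.1]), np.float64(0.0692), np.float64(15.1))
corner (array([89.6,  9.7]), np.float64(0.0902), np.float64(6.2))
tip (array([ 6.5, 85.7]), np.float64(0.086), np.float64(85.7))
p (array([41.9, 47.4]), np.float64(0.0633), np.float64(48.5))
p (array([-33.1,  47.7]), np.float64(0.0581), np.float64(124.8))
p (array([-32.9, -29.3]), np.float64(0.0441), np.float64(-138.3))
p (array([ 41.9, -30.5]), np.float64(0.0518), np.float64(-36.0))
knob (array([   2.5, -176.6]), np.float64(0.1766), np.float64(-89.2))
bush (array([57.8,  7.8]), np.float64(0.0583), np.float64(7.7))
bolt (array([-323.5,  -44.5]), np.float64(0.3266), np.float64(-172.2))
```

```bash
cat > k.py <<'E'
from h import *
def red(s,near=None):
    hsv=cv2.cvtColor(s['color'],cv2.COLOR_RGB2HSV)
    m=((hsv[...,0]>174)|(hsv[...,0]<6))&(hsv[...,1]>170)&(hsv[...,2]>110)
    n,l,st,ce=cv2.connectedComponentsWithStats(m.astype(np.uint8))
    P=pts(s)
    out=[]
    for i in range(1,n):
        q=J(P[l==i].mean(0))
        if st[i,4]>=6 and abs(q[0])<.15 and -.26<q[1]<.17: out.append((ce[i].round(1),st[i,4],(np.median(P[l==i],0)[2]).round(4)))
    return out
if __name__=='__main__':
    for n in('wrist','side','top'):
        s=vision.snapshot(n)
        for c,a,z in red(s):
            print(n,c,a,z,'at knob h',ang(s,*c,.099)[0],'at patch h',ang(s,*c,.052))
        hsv=cv2.cvtColor(s['color'],cv2.COLOR_RGB2HSV);P=pts(s)
        Q=P-np.r_[O,0];j=Q[...,:2]@RJ
        m=(abs(j[...,0])<.16)&(abs(j[...,1])<.04)&(P[...,2]>.125)&(P[...,2]<.17)&(hsv[...,1]<90)
        print(n,'bridge mean',(j[m].mean(0)*1000).round(1),np.median(P[m][:,2]), 'ext',(np.percentile(j[m],[3,97],axis=0)*1000).round(1).tolist())
        w=(hsv[...,1]>100)&(hsv[...,0]<18)&(abs(P[...,2]-.018)<.008)&(abs(j[...,0])<.2)&(j[...,1]<.25)&(j[...,1]>-.3)
        w=cv2.morphologyEx(w.astype(np.uint8),cv2.MORPH_OPEN,np.ones((3,3)))>0
        print('  plate ext',(np.percentile(j[w],[.5,99.5],axis=0)*1000).round(1).tolist())
    to((48,24),.3,135)
E
python3 k.py
```

```text
wrist [242.6 173. ] 61 0.0544 at knob h [60.2 27.1] at patch h (array([65.7, 17.9]), np.float64(0.0681), np.float64(15.2))
wrist [249.1 182.9] 43 0.052 at knob h [76.  23.6] at patch h (array([83.4, 13.9]), np.float64(0.0846), np.float64(9.5))
wrist [112.1 243.1] 153 0.1065 at knob h [   1.1 -179.2] at patch h (array([  -0.6, -213.6]), np.float64(0.2136), np.float64(-90.2))
wrist bridge mean [-20.4   5.7] 0.138912242546865 ext [[-115.9, -7.0], [95.6, 15.7]]
  plate ext [[-132.0, -246.5], [142.1, 166.0]]
side [289.7 172. ] 26 0.105 at knob h [   3.7 -179.3] at patch h (array([  36. , -217.7]), np.float64(0.2207), np.float64(-80.6))
side bridge mean [-8.6  6.9] 0.13858158576919116 ext [[-120.6, -7.4], [122.5, 16.3]]
  plate ext [[-135.5, -244.4], [139.8, 168.4]]
top [288.4 193.2] 12 0.1054 at knob h [ 1.000e-01 -1.784e+02] at patch h (array([   6.1, -182.4]), np.float64(0.1825), np.float64(-88.1))
top bridge mean [-7.4 -4.4] 0.13726395442082961 ext [[-115.7, -11.3], [127.4, 8.0]]
  plate ext [[-132.9, -249.1], [137.7, 161.3]]
shift mm [ -3.6 -32.    5. ] now jig [68.2 49.1] z 0.305 x-axis jig deg 134.9 rpy [-3.141 -0.     2.291] t 3.55 F [0.6 0.3 0.3]
turn z -0.12810180952280348
```

```bash
cat >> h.py <<'E'
YAW=-0.058;O=np.array([.5783,.0446])
RJ=np.array([[np.cos(YAW),-np.sin(YAW)],[np.sin(YAW),np.cos(YAW)]])
E
python3 -c "
from h import *
to((56,30),.068,135)"
```

```text
shift mm [ -4.5 -15.9 237. ] now jig [64.3 44.4] z 0.305 x-axis jig deg 134.6 rpy [-3.141 -0.     2.291] t 3.55 F [0.6 0.3 0.3]
turn z -0.3859328173316783
```

Shifts are in metres, so my earlier rows ran at the 50 mm cap; I'll use metres from here. I'll align and go down in stages.

```bash
python3 -m crank '[[1,[-0.0045,-0.016,0.03],[0,0,0]],[1,[0,0,0.04],[0,0,0]],[1,[0,0,0.04],[0,0,0]],[1,[0,0,0.04],[0,0,0]],[1,[0,0,0],[0,0,0]]]'
python3 - <<'E'
from h import *
to((56,30),.068,135)
s=vision.snapshot('wrist');np.save('w.npy',s,allow_pickle=True)
cv2.imwrite('pics/w2.png',cv2.resize(s['color'][:,:,::-1],(800,600)))
E
```

```text
time: 4.05
tool_pos: [0.6315, 0.071, 0.1471]
ee_rot: [-3.13, -0.01, 2.292]
wrist_force: [0.1, 0.5, -0.4]
width: 0.0004
finger_force: 0.0
shift mm [-3.5  4.5 79. ] now jig [51.6 29.5] z 0.1471 x-axis jig deg 134.7 rpy [-3.13  -0.01   2.292] t 4.05 F [ 0.1  0.5 -0.4]
turn z -0.3493241898692361
```

View pics/w2.png

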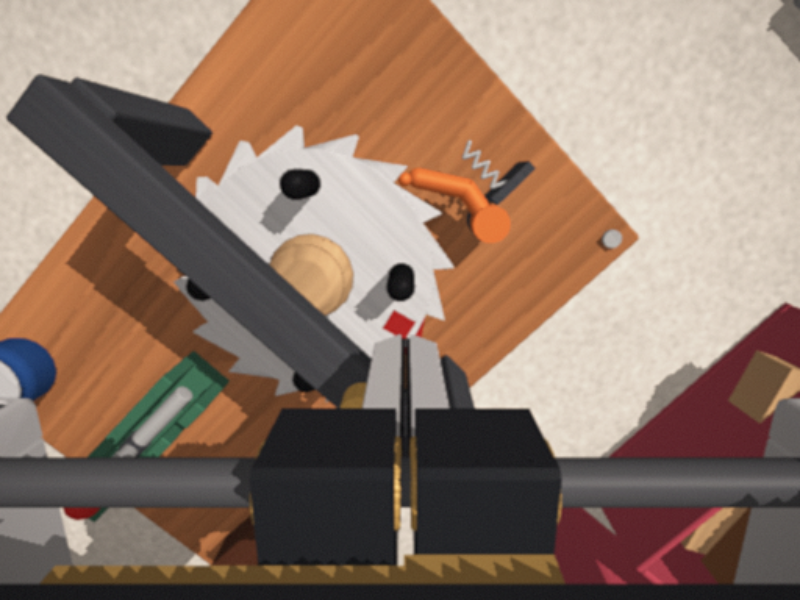

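The finger is close behind the peg at (402,275) and the bridge edge runs to (365,370). I'll check the predicted points against this image.

```bash
python3 - <<'E'
from h import *
s=np.load('w.npy',allow_pickle=True).item()
im=cv2.resize(s['color'][:,:,::-1],(800,600))
def P(j,z):
    p=np.array(proj(s,np.r_[Wd(np.array(j)/1000.),z]))/.64;return tuple(int(round(t)) for t in p)
C=[P((39+8*np.cos(a),39+8*np.sin(a)),.089) for a in np.linspace(0,6.28,16)]
D=[P((-39+8*np.cos(a),39+8*np.sin(a)),.089) for a in np.linspace(0,6.28,16)]
B=[P((26*np.cos(a),26*np.sin(a)),.078) for a in np.linspace(0,6.28,20)]
for q in (C,D,B,[P((-100,12),.138),P((100,12),.138)],[P((-100,-12),.138),P((100,-12),.138)],[P((-140,165),.018),P((140,165),.018),P((140,-255),.018)]):
    cv2.polylines(im,[np.array(q)],False,(255,0,255),1)
cv2.imwrite('pics/w2o.png',im)
E
```

```text
(no output)
```

View pics/w2o.png

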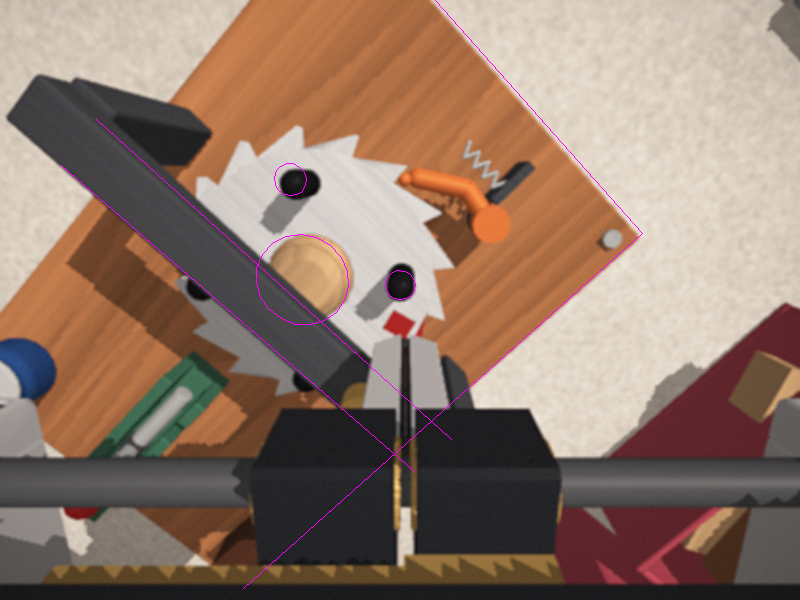

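```bash
python3 -m crank '[[1,[-0.0035,0.0045,0],[0,0,-0.4]],[1,[0,0,0.02],[0,0,0]],[1,[0,0,0.02],[0,0,0]],[1,[0,0,0.02],[0,0,0]],[1,[0,0,0.019],[0,0,0]],[1,[0,0,0],[0,0,0]]]'
python3 -c "
from h import *
to((56,30),.068,135)"
```

```text
time: 4.7
tool_pos: [0.6425, 0.0716, 0.0769]
ee_rot: [3.141, 0.0, 2.301]
wrist_force: [0.4, -0.8, -0.0]
width: 0.0008
finger_force: 0.0
shift mm [ 4.2 -5.1  8.9] now jig [62.6 30.7] z 0.0769 x-axis jig deg 135.1 rpy [3.141 0.    2.301] t 4.7 F [ 0.4 -0.8 -0. ]
turn z 0.13941419538588207
```

```bash
python3 -m crank '[[1,[0.003,-0.005,0.009],[0,0,0]],[1,[0.0035,0,0],[0,0,0]],[1,[0.008,0.0016,0],[0,0,-7.5]],[1,[0.008,0.0016,0],[0,0,-7.5]],[1,[0.008,0.0016,0],[0,0,-7.5]],[1,[0,0,0],[0,0,0]],[1,[0,0,0],[0,0,0]]]'
cat > st.py <<'E'
from h import *
o=robot.get_obs();j=J(o['tool_pos'])*1000;a=o['ee_rot'][2]-YAW-np.pi/2  # peg angle if aligned
r=np.array([np.cos(a),np.sin(a)]);t=np.array([-r[1],r[0]])
print('jig',j.round(1),'z',o['tool_pos'][2].round(4),'radial',(j@r).round(1),'tang',(j@t).round(1),'aligned peg deg',np.degrees(a).round(1)%360,'F jig',(RJ.T@o['wrist_force'][:2]).round(1),o['wrist_force'][2].round(1),'t',o['time'])
# peg angle implied if in contact: peg centre tang = tang+16
b=np.arcsin(np.clip((j@t+16)/55,-1,1));print('peg deg if touching',np.degrees(a+b).round(1)%360)
s=vision.snapshot('wrist');np.save('w.npy',s,allow_pickle=True)
from k import red
for c,n,z in red(s): print('red',c,n,z,ang(s,*c,.052))
E
python3 st.py
```

```text
time: 5.4
tool_pos: [0.6198, 0.0921, 0.0692]
ee_rot: [3.14, 0.003, 2.691]
wrist_force: [1.6, -1.4, 1.2]
width: 0.0002
finger_force: 0.8
jig [38.7 49.9] z 0.0692 radial 60.9 tang -16.7 aligned peg deg 67.5 F jig [ 1.6 -1.4] 1.2 t 5.4
peg deg if touching 66.8
```

```bash
python3 -m crank '[[1,[0.0081,0.0016,0],[0,0,-7.5]],[1,[0.0081,0.0016,0],[0,0,-7.5]],[1,[0.0081,0.0016,0],[0,0,-7.5]],[1,[0.0081,0.0016,0],[0,0,-7.5]],[1,[0.0081,0.0016,0],[0,0,-7.5]],[1,[0.0081,0.0016,0],[0,0,-7.5]],[1,[0.0081,0.0016,0],[0,0,-7.5]],[1,[0,0,0],[0,0,0]]]'
python3 st.py
```

```text
time: 6.25
tool_pos: [0.5655, 0.1063, 0.0688]
ee_rot: [-3.141, 0.003, -2.675]
wrist_force: [1.5, 0.9, 1.1]
width: 0.0005
finger_force: 0.9
jig [-16.4  60.8] z 0.0688 radial 60.9 tang -16.3 aligned peg deg 120.0 F jig [1.4 0.9] 1.1 t 6.25
peg deg if touching 119.80000000000001
```

```bash
python3 -m crank '[[1,[0.0081,0.0016,0],[0,0,-7.5]],[1,[0.0081,0.0016,0],[0,0,-7.5]],[1,[0.0043,0.0009,0],[0,0,-4]],[1,[0,0,0],[0,0,0]],[1,[0,0,0],[0,0,0]]]'
python3 st.py; python3 - <<'E'
from h import *
s=np.load('w.npy',allow_pickle=True).item()
cv2.imwrite('pics/w3.png',cv2.resize(s['color'][:,:,::-1],(800,600)))
E
```

```text
time: 6.8
tool_pos: [0.5457, 0.0989, 0.0677]
ee_rot: [3.141, 0.001, -2.345]
wrist_force: [0.8, 0.7, 1.4]
width: 0.0007
finger_force: 1.1
jig [-35.7  52.3] z 0.0677 radial 61.3 tang -16.0 aligned peg deg 139.0 F jig [0.8 0.7] 1.4 t 6.8
peg deg if touching 138.9
red [234.1 238.2] 9 0.0552 (array([-10.7,  52.7]), np.float64(0.0538), np.float64(101.5))
```

View pics/w3.png

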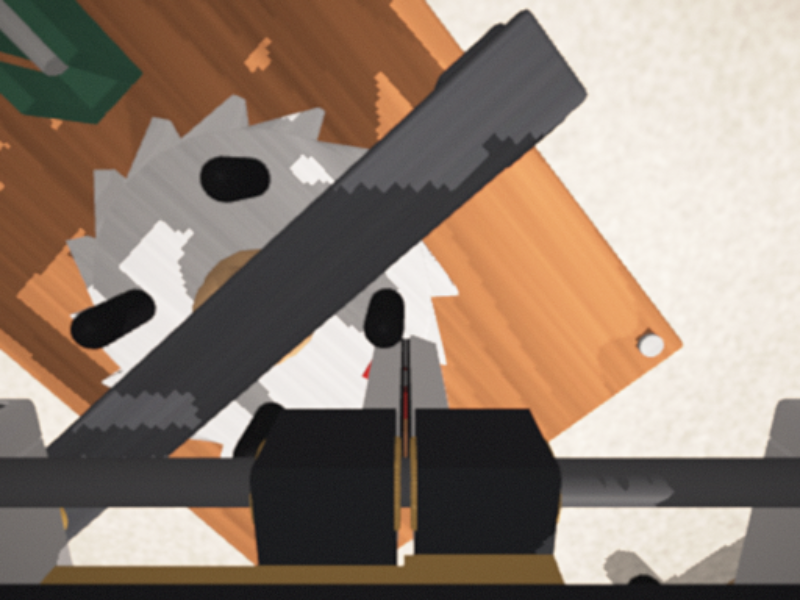

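The pawl is hidden behind the fingers and the peg at (385,318) is at about 139°. I'll back off, lift and check.

```bash
python3 -m crank '[[1,[-0.01,0,0],[0,0,0]],[1,[-0.01,0,0],[0,0,0]],[1,[0,0,-0.05],[0,0,0]],[1,[0,0,-0.05],[0,0,0]],[1,[0,0,-0.05],[0,0,0]],[1,[-0.04,0,0],[0,0,0]],[1,[0,0,0],[0,0,0]],[1,[0,0,0],[0,0,0]]]'
python3 st.py; python3 - <<'E'
from h import *
s=np.load('w.npy',allow_pickle=True).item()
a=cv2.resize(s['color'][:,:,::-1],(800,600))
cv2.imwrite('pics/w4.png',a)
E
```

```text
time: 7.65
tool_pos: [0.587, 0.142, 0.2158]
ee_rot: [3.14, -0.003, -2.341]
wrist_force: [0.2, 0.2, 0.1]
width: 0.0008
finger_force: 0.0
jig [ 3.1 97.7] z 0.2158 radial 61.5 tang -75.9 aligned peg deg 139.2 F jig [0.2 0.2] 0.1 t 7.65
peg deg if touching 49.19999999999999
red [247.7 138.3] 119 0.0545 (array([-13.1,  58.8]), np.float64(0.0602), np.float64(102.6))
red [255.1 152.2] 78 0.0521 (array([-9. , 76.6]), np.float64(0.0771), np.float64(96.7))
```

View pics/w4.png

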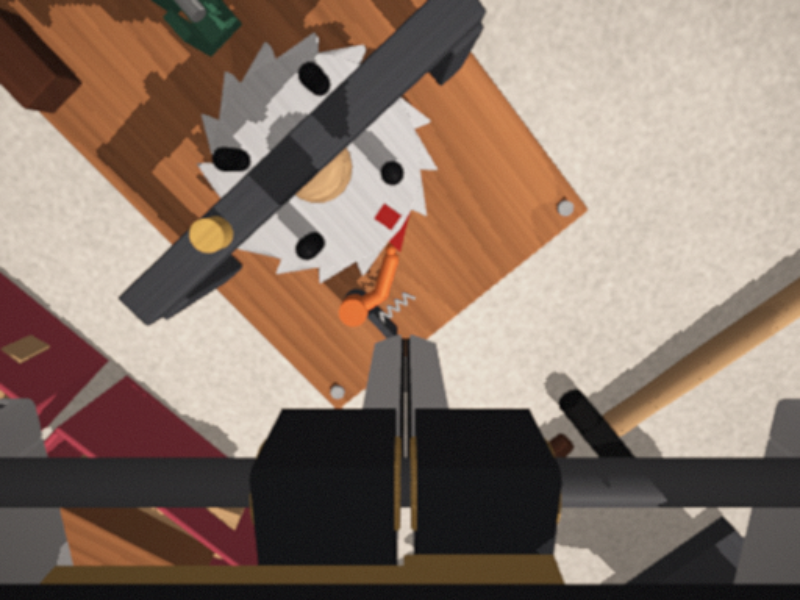

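The pawl tip at (393,250) sits right behind the red tooth, and the wheel holds. Next is the bolt: turn the tool so that its x axis lies along jig +y.

```bash
python3 -m crank '[[1,[0,0,0],[0,0,8.5]],[1,[0,0,0],[0,0,8.5]],[1,[0,0,0],[0,0,8.5]],[1,[0,0,0],[0,0,8.5]],[1,[0,0,0],[0,0,8.5]],[1,[0,0,0],[0,0,8.5]],[1,[0,0,0],[0,0,8.5]],[1,[0,0,0],[0,0,8.5]]]' >/dev/null
python3 -m crank '[[1,[0,0,0],[0,0,8.5]],[1,[0,0,0],[0,0,8.5]],[1,[0,0,0],[0,0,8.5]],[1,[0,0,0],[0,0,8.5]],[1,[0,0,0],[0,0,8.5]],[1,[0,0,0],[0,0,8.5]],[1,[0,0,0],[0,0,8.5]],[1,[0,0,0],[0,0,3.5]]]' >/dev/null
python3 k.py | grep -v side; python3 -c "
from h import *
to((-5,-218),.20,90)"
```

```text
wrist [245.4 186.8] 133 0.0514 at knob h [-10.8  90.1] at patch h (array([-11.4,  77.1]), np.float64(0.0779), np.float64(98.4))
wrist [242.  201.2] 101 0.0544 at knob h [-12.4  73.9] at patch h (array([-13.3,  58.3]), np.float64(0.0598), np.float64(102.8))
wrist bridge mean [-78.7   3.8] 0.13860467186847658 ext [[-123.4, -10.6], [122.5, 11.5]]
  plate ext [[-136.2, -206.0], [138.7, 162.9]]
  plate ext [[-139.8, -246.8], [135.7, 164.1]]
top bridge mean [-5.3 -4. ] 0.13732810796270356 ext [[-120.6, -15.4], [119.4, 7.5]]
  plate ext [[-137.6, -253.0], [133.5, 153.6]]
shift mm [-78.3  34.6 -83.4] now jig [ 2.4 96.5] z 0.2166 x-axis jig deg 98.2 rpy [-3.14   0.     1.656] t 9.45 F [-0.5  0.4  0.8]
turn z -36.819640411002155
shift mm [-310.3  -52.1   16.9] now jig [ 2.4 96.5] z 0.2166 x-axis jig deg 98.2 rpy [-3.14   0.     1.656] t 9.45 F [-0.5  0.4  0.8]
turn z 8.180359588997845
```

```bash
python3 -m crank '[[1,[-0.044,-0.0074,0],[0,0,0]],[1,[-0.044,-0.0074,0],[0,0,0]],[1,[-0.044,-0.0074,0],[0,0,0]],[1,[-0.044,-0.0074,0],[0,0,0]],[1,[-0.044,-0.0074,0],[0,0,0]],[1,[-0.044,-0.0074,0],[0,0,0]],[1,[-0.045,-0.0074,0],[0,0,0]],[1,[0,0,0],[0,0,8.2]]]' >/dev/null
python3 -m crank '[[1,[0,0,0],[0,0,0]],[1,[0,0,0],[0,0,0]]]'
python3 k.py ; python3 -c "
from h import *
to((-5,-218),.078,90)"
```

```text
time: 10.45
tool_pos: [0.5612, -0.1706, 0.2172]
ee_rot: [-3.141, -0.0, 1.515]
wrist_force: [0.4, -0.9, -0.3]
width: 0.0007
finger_force: 0.0
wrist [259.5 150.7] 258 0.1076 at knob h [  -3.4 -182.1] at patch h (array([  -3.4, -188.9]), np.float64(0.1889), np.float64(-91.0))
shift mm [ -2.7  -0.5 139.3] now jig [  -4.5 -215.3] z 0.2173 x-axis jig deg 90.2 rpy [-3.141 -0.     1.516] t 10.5 F [ 0.3 -0.6 -0.5]
turn z 0.16004601566601195k.py:20: RuntimeWarning: Mean of empty slice.
  print(n,'bridge mean',(j[m].mean(0)*1000).round(1),np.median(P[m][:,2]), 'ext',(np.percentile(j[m],[3,97],axis=0)*1000).round(1).tolist())
  ret = um.true_divide(
  return _methods._mean(a, axis=axis, dtype=dtype,
  ret = ret.dtype.type(ret / rcount)
Traceback (most recent call last):
  File "k.py", line 20, in <module>
    print(n,'bridge mean',(j[m].mean(0)*1000).round(1),np.median(P[m][:,2]), 'ext',(np.percentile(j[m],[3,97],axis=0)*1000).round(1).tolist())
                                                                                    ~~~~~~~~~~~~~^^^^^^^^^^^^^^^^^^^^
IndexError: index -1 is out of bounds for axis 0 with size 0
```

```bash
python3 -m crank '[[1,[0,0,0.045],[0,0,0]],[1,[0,0,0.045],[0,0,0]],[1,[0,0,0.045],[0,0,0]],[1,[0.008,0,0],[0,0,0]],[1,[0.008,0,0],[0,0,0]],[1,[0.008,0,0],[0,0,0]],[1,[0.008,0,0],[0,0,0]],[1,[0,0,0],[0,0,0]]]'
python3 -m crank '[[1,[0.008,0,0],[0,0,0]],[1,[0.008,0,0],[0,0,0]],[1,[0.004,0,0],[0,0,0]],[1,[0.004,0,0],[0,0,0]],[1,[0.002,0,0],[0,0,0]],[1,[0,0,0],[0,0,0]],[1,[0,0,0],[0,0,0]]]'
python3 -c "
from h import *
to((-5,-155),.082,90)"
```

```text
time: 11.3
tool_pos: [0.5653, -0.1379, 0.0855]
ee_rot: [3.136, 0.001, 1.514]
wrist_force: [0.1, -0.3, 1.1]
width: 0.0001
finger_force: 0.0
time: 12.0
tool_pos: [0.5651, -0.1149, 0.0829]
ee_rot: [3.141, 0.004, 1.511]
wrist_force: [-0.3, -7.0, 2.9]
width: 0.0006
finger_force: 3.2
shift mm [ 5.  -1.1  0.9] now jig [  -3.9 -160. ] z 0.0829 x-axis jig deg 89.9 rpy [3.141 0.004 1.511] t 12.0 F [-0.3 -7.   2.9]
turn z -0.09313062153796636
```

```bash
python3 -m crank '[[1,[0.002,0,0],[0,0,0]],[1,[0,0,0],[0,0,0]],[1,[0,0,0],[0,0,0]]]'
python3 -m crank '[[1,[0.002,0,0],[0,0,0]],[1,[0,0,0],[0,0,0]],[1,[0,0,0],[0,0,0]]]'
python3 - <<'E'
from h import *
to((-5,-155),.082,90)
for n in('side','wrist'):
    s=vision.snapshot(n)
    cv2.imwrite('pics/%s5.png'%n,cv2.resize(s['color'][100:260,180:380,::-1] if n=='side' else s['color'][:,:,::-1],(750,600)))
from k import red
s=vision.snapshot('side')
for c,n,z in red(s): print(c,n,z,ang(s,*c,.099))
E
```

```text
time: 12.3
tool_pos: [0.5651, -0.1146, 0.083]
ee_rot: [3.141, 0.007, 1.51]
wrist_force: [-1.1, -10.0, 2.5]
width: 0.001
finger_force: 4.9
time: 12.6
tool_pos: [0.5651, -0.1143, 0.0831]
ee_rot: [3.141, 0.01, 1.51]
wrist_force: [-1.1, -13.8, 2.0]
width: 0.0002
finger_force: 6.6
shift mm [ 4.4 -1.1  1.1] now jig [  -3.9 -159.4] z 0.0831 x-axis jig deg 89.8 rpy [3.141 0.01  1.51 ] t 12.6 F [ -1.1 -13.8   2. ]
turn z -0.1740425880635712
[279.9 178.9] 22 0.1065 (array([  -2. , -141.4]), np.float64(0.1414), np.float64(-90.8))
[225.9 232.1] 28 0.0479 (array([-45.7, 103.4]), np.float64(0.1131), np.float64(113.9))
```

View pics/side5.png

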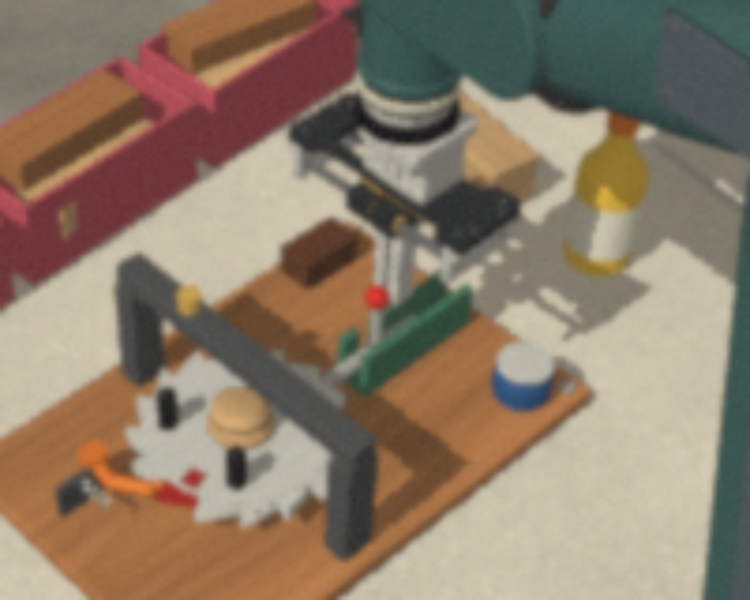

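The side view shows the knob at (376,297), its stem level with the notch in the green wall, and the bolt nose reaching the wheel. I'll back off and measure the knob.

```bash
python3 -m crank '[[1,[-0.02,0,0],[0,0,0]],[1,[-0.02,0,0],[0,0,0]],[1,[0,0,-0.045],[0,0,0]],[1,[0,0,-0.045],[0,0,0]],[1,[0,0,-0.045],[0,0,0]],[1,[0.018,0,0],[0,0,0]],[1,[0,0,0],[0,0,0]],[1,[0,0,0],[0,0,0]]]'
python3 - <<'E'
from h import *
from k import red
for n in ('wrist','side'):
    s=vision.snapshot(n)
    for c,a,z in red(s): print(n,c,a,z,ang(s,*c,.099))
to((-28,-137),.20,90)
E
```

```text
time: 13.55
tool_pos: [0.5631, -0.1299, 0.2153]
ee_rot: [-3.138, -0.001, 1.513]
wrist_force: [0.5, -0.3, -0.3]
width: 0.0004
finger_force: 0.0
wrist [260.5 149.8] 271 0.1076 (array([  -3.2, -140.2]), np.float64(0.1402), np.float64(-91.3))
side [280.2 178.5] 28 0.1065 (array([  -1.5, -143.2]), np.float64(0.1432), np.float64(-90.6))
side [225.9 232. ] 28 0.0471 (array([-45.5, 103.2]), np.float64(0.1128), np.float64(113.8))
shift mm [ 38.7 -22.6  14.8] now jig [  -5.3 -175.7] z 0.2147 x-axis jig deg 90.0 rpy [-3.137e+00 -1.000e-03  1.512e+00] t 13.65 F [-0.2  0.3 -0.9]
turn z -0.03514013173600006
```

```bash
python3 -m crank '[[1,[0,0,0],[0,0,0]],[1,[0,0,0],[0,0,0]]]' | head -3
python3 - <<'E'
from h import *
from k import red
s0=np.load('side.npy',allow_pickle=True).item()
for n,s in [('side0',s0)]+[(n,vision.snapshot(n)) for n in('wrist','wrist','side')]:
    for c,a,z in red(s): 
        if z>.09: print(n,c,a,z,ang(s,*c,.099))
# wheel: red patch & pawl by wrist? print blob of green wall extents in jig, wrist
s=vision.snapshot('wrist');hsv=cv2.cvtColor(s['color'],cv2.COLOR_RGB2HSV)
g=(hsv[...,0]>60)&(hsv[...,0]<95)&(hsv[...,1]>80)
P=pts(s);m=g&(abs(P[...,2]-.062)<.006);j=(P[m][:,:2]-O)@RJ*1000
print(m.sum(),np.percentile(j,[1,99],axis=0))
a=j[:,0]>0
print('right wall y hist',np.histogram(j[a][:,1],np.arange(-240,-105,4)))
cv2.imwrite('pics/w6.png',cv2.resize(s['color'][40:250,150:400,::-1],(750,630-30)))
E
```

```text
time: 13.85
tool_pos: [0.5634, -0.131, 0.2161]
ee_rot: [-3.139, -0.001, 1.512]
side0 [290.  172.2] 23 0.1064 (array([  -2.4, -183.7]), np.float64(0.1838), np.float64(-90.7))
wrist [259.9 148.7] 272 0.1078 (array([  -3.2, -140.3]), np.float64(0.1403), np.float64(-91.3))
wrist [259.7 148.5] 272 0.1076 (array([  -3.1, -140.2]), np.float64(0.1402), np.float64(-91.3))
side [280.1 178.6] 26 0.1059 (array([  -1.6, -142.7]), np.float64(0.1427), np.float64(-90.6))
1038 [[ -21.27809544 -223.87944012]
 [  10.21756837 -113.6824855 ]]
right wall y hist (array([ 0,  0,  0,  2, 16, 15, 15, 15, 20, 15, 15, 15, 17, 17, 15, 19, 20,
       19, 23, 17, 24, 12,  8,  0,  0,  0,  0, 18, 24, 24, 19, 20,  0]), array([-240, -236, -232, -228, -224, -220, -216, -212, -208, -204, -200,
       -196, -192, -188, -184, -180, -176, -172, -168, -164, -160, -156,
       -152, -148, -144, -140, -136, -132, -128, -124, -120, -116, -112,
       -108]))
```

View pics/w6.png

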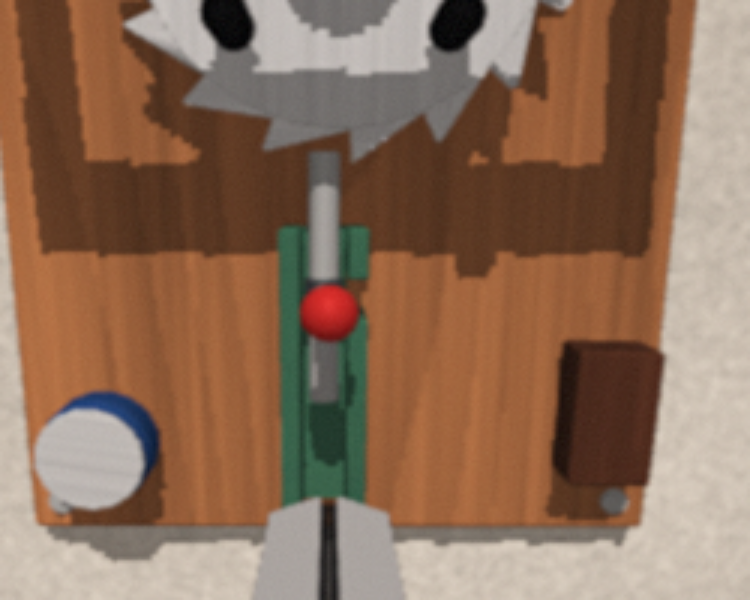

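The wrist crop shows the knob at (330,312) over the notch gap in the right wall, at about rows 278–322, and the nose tip at (322,152) between two teeth. The knob at y ≈ -140.2 matches the notch centre, so the bolt is at its stop. Next I'll swing the handle from its -x side.

```bash
python3 -m crank '[[1,[0.018,-0.013,0],[0,0,0]],[1,[0.018,-0.014,0],[0,0,0]],[1,[0,0,0.045],[0,0,0]],[1,[0,0,0.045],[0,0,0]],[1,[0,0,0.044],[0,0,0]],[1,[0,0,0],[0,0,0]],[1,[0,0,0],[0,0,0]]]'
python3 -c "
from h import *
to((-31,-140),.082,90)"
```

```text
time: 14.75
tool_pos: [0.5389, -0.0934, 0.0837]
ee_rot: [-3.141, -0.0, 1.512]
wrist_force: [-0.1, -0.3, 1.3]
width: 0.0001
finger_force: 0.0
shift mm [0.  0.3 1.7] now jig [ -31.3 -140. ] z 0.0837 x-axis jig deg 89.9 rpy [-3.141 -0.     1.512] t 14.75 F [-0.1 -0.3  1.3]
turn z -0.053653824829268615
```

```bash
python3 -m crank '[[1,[0,0.006,0.001],[0,0,0]],[1,[0,0.006,0],[0,0,0]],[1,[0,0.006,0],[0,0,0]],[1,[0,0.005,0],[0,0,0]],[1,[0,0,0],[0,0,0]],[1,[0,0,0],[0,0,0]]]'
python3 - <<'E'
from h import *
from k import red
to((-31,-140),.082,90)
s=vision.snapshot('side')
for c,a,z in red(s): 
    if z>.06: print(c,a,z,J(pts(s)[int(c[1]),int(c[0])])*1000)
E
```

```text
time: 15.35
tool_pos: [0.5624, -0.0947, 0.0825]
ee_rot: [3.141, 0.0, 1.512]
wrist_force: [-0.1, 0.2, -0.0]
width: 0.0005
finger_force: 0.0
shift mm [ -0.  -23.2   0.5] now jig [  -7.8 -140. ] z 0.0825 x-axis jig deg 90.0 rpy [3.141 0.    1.512] t 15.35 F [-0.1  0.2 -0. ]
turn z -0.03907890606646447
[273.6 176.5] 10 0.1003 [  18.49006355 -133.32180328]
```

```bash
python3 -m crank '[[1,[0,0.005,0],[0,0,0]],[1,[0,0.005,0],[0,0,0]],[1,[0,0,0],[0,0,0]]]'
python3 -m crank '[[1,[0,0.005,0],[0,0,0]],[1,[0,0.005,0],[0,0,0]],[1,[0,0,0],[0,0,0]],[1,[0,0,0],[0,0,0]]]'
python3 - <<'E'
from h import *
from k import red
to((-31,-140),.082,90)
s=vision.snapshot('side')
for c,a,z in red(s): 
    if z>.06: print(c,a,z,J(pts(s)[int(c[1]),int(c[0])])*1000)
E
```

```text
time: 15.7
tool_pos: [0.5721, -0.0953, 0.0819]
ee_rot: [-3.141, -0.0, 1.512]
wrist_force: [-0.8, 0.7, -0.6]
width: 0.0004
finger_force: 0.3
time: 16.1
tool_pos: [0.5827, -0.096, 0.0828]
ee_rot: [3.14, 0.0, 1.512]
wrist_force: [1.0, 0.2, -0.0]
width: 0.0006
finger_force: 0.0
shift mm [  0.1 -43.6   0.8] now jig [  12.6 -140.1] z 0.0828 x-axis jig deg 90.0 rpy [3.14  0.    1.512] t 16.1 F [ 1.   0.2 -0. ]
turn z -0.04730703268108982
```

```bash
python3 -m crank '[[1,[0,-0.005,0],[0,0,0]],[1,[0,0,-0.025],[0,0,0]],[1,[0,0.02,0],[0,0,0]],[1,[0,0.015,0],[0,0,0]],[1,[0,0.002,0.01],[0,0,0]],[1,[0,0.002,0.01],[0,0,0]],[1,[0,0,0],[0,0,0]]]'
python3 -m crank '[[1,[0,0.001,0.008],[0,0,0]],[1,[0,0,0.008],[0,0,0]],[1,[0,0,0.007],[0,0,0]],[1,[0,0,0.005],[0,0,0]],[1,[0,0,0],[0,0,0]],[1,[0,0,0],[0,0,0]]]'
python3 -c "
from h import *
to((47,-140),.054,90)"
```

```text
time: 16.85
tool_pos: [0.6164, -0.0979, 0.0862]
ee_rot: [3.14, -0.0, 1.512]
wrist_force: [2.9, 0.1, 1.5]
width: 0.0003
finger_force: 1.3
time: 17.45
tool_pos: [0.6296, -0.099, 0.0679]
ee_rot: [3.108, 0.002, 1.512]
wrist_force: [19.9, -0.1, 9.2]
width: 0.0003
finger_force: 10.4
shift mm [  0.4 -13.   13.4] now jig [  59.5 -140.4] z 0.0679 x-axis jig deg 90.0 rpy [3.108e+00 2.000e-03 1.512e+00] t 17.45 F [19.9 -0.1  9.2]
turn z -0.025167930774955494
```

```bash
python3 -m crank '[[1,[0,0,-0.03],[0,0,0]],[1,[0,0,-0.04],[0,0,0]],[1,[0,0,-0.05],[0,0,0]],[1,[-0.035,0,0],[0,0,0]],[1,[0,0,0],[0,0,0]],[1,[0,0,0],[0,0,0]]]'
python3 - <<'E'
from h import *
from k import red
to((30,-140),.09,90)
for n in('wrist','side'):
    s=vision.snapshot(n);P=pts(s)
    for c,a,z in red(s): 
        q=P[int(c[1]),int(c[0])]; print(n,c,a,z,(J(q)*1000).round(1),q[2])
np.save('w.npy',vision.snapshot('wrist'),allow_pickle=True)
E
```

```text
time: 18.05
tool_pos: [0.6134, -0.133, 0.1778]
ee_rot: [-3.138, -0.001, 1.511]
wrist_force: [-0.6, 0.5, 0.1]
width: 0.0007
finger_force: 0.0
shift mm [ 35.1 -15.2  87.9] now jig [  45.4 -175.2] z 0.1778 x-axis jig deg 89.9 rpy [-3.138e+00 -1.000e-03  1.511e+00] t 18.05 F [-0.6  0.5  0.1]
turn z -0.13008650244404407
wrist [254.9 152.3] 311 0.0808 [  41.3 -139.3] 0.08291968495673813
side [268.6 177.2] 24 0.0807 [  39.3 -134.3] 0.08189416238986666
side [225.9 232. ] 28 0.0473 [-13.   80.6] 0.0504009576056782
```

```bash
python3 -m crank '[[1,[0.035,-0.007,0],[0,0,0]],[1,[0,0,0.045],[0,0,0]],[1,[0,0,0.037],[0,0,0]],[1,[0,0,0],[0,0,0]],[1,[0,0,0],[0,0,0]],[1,[0,0,0],[0,0,0]]]'
python3 -m crank '[[1,[0,0.001,0.008],[0,0,0]],[1,[0,0.001,0.006],[0,0,0]],[1,[0,0,0],[0,0,0]],[1,[0,0,0],[0,0,0]]]'
python3 -c "
from h import *
to((44,-140),.054,90)"
```

```text
time: 18.8
tool_pos: [0.6113, -0.0977, 0.1]
ee_rot: [3.138, 0.001, 1.512]
wrist_force: [-0.1, -0.5, 0.2]
width: 0.0002
finger_force: 0.0
time: 19.2
tool_pos: [0.6119, -0.0978, 0.0834]
ee_rot: [-3.141, 0.0, 1.512]
wrist_force: [0.3, -1.0, 0.6]
width: 0.0003
finger_force: 0.0
shift mm [ 0.2  2.2 29.3] now jig [  41.8 -140.2] z 0.0834 x-axis jig deg 89.9 rpy [-3.141  0.     1.512] t 19.2 F [ 0.3 -1.   0.6]
turn z -0.05735352167914698
```

```bash
python3 -m crank '[[1,[0,0.001,0.007],[0,0,0]],[1,[0,0.001,0.007],[0,0,0]],[1,[0,0.001,0.006],[0,0,0]],[1,[0,0,0],[0,0,0]],[1,[0,0,0],[0,0,0]]]'
python3 -m crank '[[1,[0,0,0.004],[0,0,0]],[1,[0,0,0.003],[0,0,0]],[1,[0,0,0],[0,0,0]],[1,[0,0,0],[0,0,0]]]'
python3 -c "
from h import *
to((44,-140),.054,90)"
```

```text
time: 19.7
tool_pos: [0.614, -0.0977, 0.0623]
ee_rot: [-3.139, -0.0, 1.512]
wrist_force: [-0.1, -0.2, 0.4]
width: 0.0002
finger_force: 0.0
time: 20.1
tool_pos: [0.6146, -0.0978, 0.0562]
ee_rot: [-3.141, -0.0, 1.512]
wrist_force: [0.4, 0.8, 0.2]
width: 0.0004
finger_force: 0.0
shift mm [ 0.1 -0.5  2.2] now jig [  44.5 -140.1] z 0.0562 x-axis jig deg 90.0 rpy [-3.141 -0.     1.512] t 20.1 F [0.4 0.8 0.2]
turn z -0.049930175915449126
```

```bash
python3 -m crank '[[1,[0,0,0.002],[0,0,0]],[1,[0,0,0],[0,0,0]],[1,[0,0,0],[0,0,0]]]'
python3 -m crank '[[1,[0,0,0.002],[0,0,0]],[1,[0,0,0],[0,0,0]],[1,[0,0,0],[0,0,0]]]'
python3 - <<'E'
from h import *
from k import red
s=vision.snapshot('side');P=pts(s)
for c,a,z in red(s):
    q=P[int(c[1]),int(c[0])]; print(c,a,z,(J(q)*1000).round(1),q[2])
E
```

```text
time: 20.4
tool_pos: [0.6148, -0.0978, 0.0544]
ee_rot: [-3.141, 0.0, 1.512]
wrist_force: [-0.2, -0.2, 0.8]
width: 0.0003
finger_force: 0.1
time: 20.7
tool_pos: [0.6151, -0.0979, 0.0534]
ee_rot: [3.141, 0.0, 1.512]
wrist_force: [-1.1, 0.3, 4.0]
width: 0.0006
finger_force: 2.4
[225.8 232.1] 28 0.0485 [-11.8  79.7] 0.04847419056461688
```

```bash
python3 -m crank '[[1,[0,0,0.002],[0,0,0]],[1,[0,0,0.002],[0,0,0]],[1,[0,0,0],[0,0,0]],[1,[0,0,0],[0,0,0]]]'
python3 -m crank '[[1,[0,0,-0.04],[0,0,0]],[1,[0,0,-0.045],[0,0,0]],[1,[0,0,-0.045],[0,0,0]],[1,[-0.035,0,0],[0,0,0]],[1,[0,0,0],[0,0,0]],[1,[0,0,0],[0,0,0]],[1,[0,0,0],[0,0,0]]]'
python3 - <<'E'
from h import *
from k import red
for n in('wrist','side'):
    s=vision.snapshot(n);P=pts(s)
    for c,a,z in red(s):
        q=P[int(c[1]),int(c[0])]; print(n,c,a,z,(J(q)*1000).round(1),q[2],'at .044',ang(s,*c,.05))
to((0,0),.2,90)
E
```

```text
time: 21.15
tool_pos: [0.6154, -0.098, 0.0521]
ee_rot: [3.139, 0.001, 1.512]
wrist_force: [-4.6, 0.4, 13.6]
width: 0.0003
finger_force: 7.5
time: 21.85
tool_pos: [0.6122, -0.132, 0.1765]
ee_rot: [-3.139, -0.001, 1.512]
wrist_force: [0.6, 0.2, 0.5]
width: 0.0004
finger_force: 0.0
wrist [264.2 148.9] 246 0.0526 [  49.7 -138.4] 0.054289909094718494 at .044 (array([  50. , -139.9]), np.float64(0.1485), np.float64(-70.3))
side [266.2 182.2] 19 0.0528 [  48.7 -136.3] 0.052768068784201407 at .044 (array([  49.6, -138.2]), np.float64(0.1468), np.float64(-70.3))
side [225.9 232.1] 27 0.0467 [-10.7  78.8] 0.04671355631434658 at .044 (array([-14.7,  78.8]), np.float64(0.0802), np.float64(100.5))
shift mm [174.2 -44.3 -22.8] now jig [  44.2 -174.2] z 0.1769 x-axis jig deg 90.0 rpy [-3.139e+00 -1.000e-03  1.513e+00] t 21.95 F [-0.   0.3 -0.2]
turn z -3.865783344281226e-05
```

```bash
python3 -c "
from bench import robot
print(robot.close_job())"
```

```text
the job is handed in; nothing more can be done
None
```

I handed the job in at about 22 s: the wheel is held by the pawl at the red tooth, the bolt is pushed to its stop, the handle lies level in the keeper notch, and the arm is clear; camera readings of the bolt's travel came out at 41–42 mm against the stated 45 mm, but it stopped hard at 14 N with the knob in line with the notch, so I took it as home.

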